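# Load a collar on the dividing fixture and index it to the third stop

### The arm

A 6-joint arm with a two-finger parallel gripper is mounted at the origin on the work surface. World frame = base frame: x ahead of the robot, y to its left, z up, the work surface at z = 0. Lengths are in m, angles in rad, forces in N, time in s.
With the tool pointing down it reaches from about 0.375 to 0.925 m from the base axis. Payload 5.7 kg.
Tool frame: the origin (TCP) lies midway between the tips of the shut fingers; the grasp point (between the pads) lies 19 mm behind it; z points along the fingers, y is the line along which they close (so a half turn about z gives the same grasp; the last joint's range is limited). The gripper opens to 85 mm and grips with 20 to 120 N. Pads are 22 mm wide; open, the fingers measure 114 mm over their backs; the gripper's body (76 mm by 85 mm) begins 54 mm behind the grasp point. The pads swing forward as they close: fully open they stand 13 mm farther back than shut.
Start: joints at [-1.443, 0.359, 1.51, -0, 1.272, -0.115], TCP at [0.144, -0.582, 0.231] pointing down, gripper open.
Joint ranges: [-2.97, 2.97], [-1.01, 2.36], [0.21, 2.38], [-0.96, 4.11], [0.2, 2.71], [-2.98, 2.98]. Speed limits (rad/s): [2.39, 2.39, 3.14, 3.14, 3.14, 3.14].

### API

Orientations are given as a 3x3 rotation matrix whose columns are the frame's x, y, z axes.
In Python, from cell import ctrl gives the robot as it stands.
- The arm moves only by the tool run_rows, called after "Call:" in YAML: its name, and indented under it one key for each argument. Schema: {"type":"object","properties":{"segments":{"type":"array","items":{"type":"number"},"minItems":7,"maxItems":140},"clamp_n":{"type":"number"},"only":{"type":"string"},"quiet":{"type":"boolean"},"lines":{"type":"string"}},"required":["segments"],"additionalProperties":false}. segments is one flat list of numbers that holds 1 to 20 rows one after another, with no inner brackets; each row has 7 numbers: dx, dy, dz in units of 50 mm, then a rotation vector rx, ry, rz in units of 0.1 rad, then the finger opening in m; each row is the pose to reach, as a shift and turn from the pose commanded when the call began, along the tool's axes at that moment; what a row does not reach only later rows make up. A row lasts 1/8 s, in which the tool goes at most 0.0625 m and 0.188 rad, less where a joint would pass 70% of its speed; a pose out of reach is approached as far as the arm can. The fingers move at their own pace and stop on an object; clamp_n is the grip in N (left out, the last holds). Time passes only in rows, so rows that do not move let the fingers close. The tool returns the time, the measured TCP pose, the force, the opening and the grip force at its end. only (a regular expression) keeps the lines of the reply that match it, lines (a string "A,B") keeps lines A to B, and quiet returns only ok. Input that does not fit is refused with a message, and nothing moves.
- ctrl.get_obs(): the state, without advancing time (a new reading comes with each control period).
- ctrl.capture(name): name is "side" or "top"; returns the picture (384x512x3 uint8, blue, green, red); there is no depth.
- ctrl.camera_params(name): a dict with "fx", "fy", "cx", "cy" (pixels), "world_from_camera" (4x4, takes a point from camera to world coordinates). Camera axes: x right, y down, z forward; pixel columns grow to the right and rows downward; lengths in m; the calibration is good to about 2 mm. A picture is of the moment at which its call begins. camera_params takes no time and is no camera call.
- ctrl.sign_off(): hands the job in; it is judged then, once.
The state is a dict: "t": time; "joint_pos": joint angles; "dq": joint speeds; "joint_torque": joint torques, N m; "eef_pos": TCP position; "orientation": TCP orientation; "ft_force": force on the tool from outside, world axes, zero at the start; "wrist_torque": the same for the moment, N m; "gripper_width": finger opening in m; "gripper_force": force on a finger pad.
Only numpy, scipy, OpenCV 4.12 (cv2) and the standard library are available. Lean on these libraries where they do the work, as an engineer would, in place of code of your own. Each camera call takes 0.05 s, during which the arm holds its last target. There are 200 camera calls.

### The job

Pick up the brass collar, lower it (do not drop it) over the post of the green dividing fixture so that it sits flat on the round plate, and let go of it. Then grip the black bar handle in the middle of the plate and turn it clockwise, seen from above, counting the clicks and pausing for half a second in the first, the second and the third stop without running past the third, where the collar faces the drill guide; finish there, still gripping the handle to hold the plate for drilling. Leave the dark steel collar, the jar and the wrench where they are.

Things in the scene. Friction and masses are not known exactly. Their poses are not given: they have to be found in the camera images.
- brass_collar: Yellow brass collar (thick ring), loose, standing upright on the bench: 32 mm outer diameter, 15.6 mm bore, 36 mm tall, about 0.17 kg. Origin: centre of its underside; z is its axis, up.
- fixture: Green round dividing fixture, fixed: foot 210 mm wide, 10 mm high; on it turns an aluminium plate, 170 mm wide, upper face 48 mm above the bench. Grey drill guide block, 80 mm tall, inner face 105 mm from the axis, at 108 deg from +x towards +y. White marks on the foot at the start, 1st, 2nd stop; red at the 3rd. Origin: centre of the underside, on the axis; -x points to the post at the start.
- nest (a point): Foot of the steel post, on the plate's upper face, 60 mm from the axis. Post 11 mm in diameter, 22 mm tall with a conical tip (straight for 16 mm). The point turns with the plate: x lies along the handle bar, from the post to the plate's axis, z up.
- handle: Black bar handle in the middle of the plate, fixed to it: 44 mm long along its x, 14 mm thick along its y (grip it across this), 50 mm tall, with a white line on top on the post's side. Origin: on the plate's axis at the plate's upper face; z up; the post lies on its -x side, in line with the bar. It turns with the plate.
- plate (a joint): Angle of the plate (rad), 0 at the start (a stop), growing as it turns clockwise seen from above. Sprung detents hold it at a stop every 24 degrees (0.419 rad): first stop 0.419, second 0.838, third 1.257; end stops at -0.15 and 2.6. About 0.1 N m turns it over a click; between two clicks it snaps to the nearer stop.
- steel_collar: Bystander: dark steel collar of the same size as the brass one, standing upright, loose. Origin: centre of its underside.
- paste_jar: Bystander: jar with a red lid, 52 mm in diameter, 70 mm tall, loose. Origin: centre of its underside.
- wrench: Bystander: steel wrench lying flat beyond the work, loose. Its x axis runs along it.

How it is judged:
On the way, in this order (a step that is already met when the one before it is completed fails the run):
1. the brass collar sits flat on the plate over the post, let go, the plate still at its starting stop (horizontal distance between brass_collar and nest below 0.004 m and z of brass_collar in the frame of nest between -0.003 and 0.003 m and angle between brass_collar's own z axis and vertical below 0.08 rad and value of joint plate between -0.12 and 0.12 rad and contact force between brass_collar and the fingers below 0.1 N), for 0.2 s.
2. the plate rests in the first stop, turned by the gripped handle (value of joint plate between 0.299 and 0.539 rad and contact force between the fingers and handle above 3 N), for 0.2 s.
3. the plate rests in the second stop (value of joint plate between 0.718 and 0.958 rad and contact force between the fingers and handle above 3 N), for 0.2 s.
4. the plate rests in the third stop (value of joint plate between 1.137 and 1.377 rad and contact force between the fingers and handle above 3 N), for 0.2 s.
At the end, for the whole second after the job is handed in: Plate still, within 0.12 rad of the third stop (1.257); fingers grip the handle with over 3 N; brass collar over the post, within 4 mm sideways, 3 mm of the plate in height, 0.08 rad of upright, untouched by the fingers; each bystander within 20 mm of its start (all of step 4 and velocity of joint plate between -0.1 and 0.1 rad/s and horizontal distance between brass_collar and nest below 0.004 m and z of brass_collar in the frame of nest between -0.003 and 0.003 m and angle between brass_collar's own z axis and vertical below 0.08 rad and contact force between brass_collar and the fingers below 0.1 N and distance of each of steel_collar, paste_jar, wrench from where it was at the start of the episode below 0.02 m); the arm keeps its last pose, push and grip.
It fails at once if the plate is run past the third stop (more than 0.18 rad beyond) (value of joint plate above 1.437 rad).
It fails at once if the collar is dropped onto the post (it falls freely faster than 0.45 m/s near it) (linear speed of brass_collar above 0.45 m/s and contact force between brass_collar and the fingers below 0.1 N and distance between brass_collar and nest below 0.08 m).
It fails at once if the steel collar is disturbed (moved more than 20 mm) (distance of steel_collar from where it was at the start of the episode above 0.02 m).
It fails at once if the paste jar is disturbed (moved more than 20 mm) (distance of paste_jar from where it was at the start of the episode above 0.02 m).
It fails at once if the wrench is disturbed (moved more than 20 mm) (distance of wrench from where it was at the start of the episode above 0.02 m).
It also fails if it takes over 51 s, if anything falls off the work surface, if the arm or the gripper's body presses on something with over 40 N, if the wrist force passes 120 N, or if a joint passes its speed limit or range.

## Working session

There is one attempt and no reset: what is moved stays moved. The work goes in short steps, Python scripts to look and compute and a tool call to move; the robot and the scene stay as the last step left them, time stands still between calls to the robot, and variables do not carry over. Pictures are saved under pics/ and viewed, at most 10 in all, crops included, and the job is handed in when it is done.

```bash
ls; mkdir -p pics
```

Run:
```python
from cell import ctrl
import cv2, numpy as np
np.set_printoptions(precision=4,suppress=True)
for n in("side","top"):
    cv2.imwrite(f"pics/{n}0.png",ctrl.capture(n)); p=ctrl.camera_params(n); print(n,p)
o=ctrl.get_obs(); print(o)
```

```text
cell.py
pics
side {'fx': 383.17197291918325, 'fy': 383.17197291918325, 'cx': 253.30245062708164, 'cy': 191.57558881597888, 'world_from_camera': array([[ 0.8143, -0.3692,  0.4478,  0.2533],
       [-0.5803, -0.5063,  0.6379, -0.572 ],
       [-0.0088, -0.7793, -0.6266,  0.5726],
       [ 0.    ,  0.    ,  0.    ,  1.    ]])}
top {'fx': 424.6535619043644, 'fy': 424.6535619043644, 'cx': 260.99963271481363, 'cy': 193.96803599244765, 'world_from_camera': array([[-0.0119, -0.9946,  0.1027,  0.4969],
       [-0.9998,  0.0105, -0.0139, -0.0591],
       [ 0.0128, -0.1028, -0.9946,  0.9204],
       [ 0.    ,  0.    ,  0.    ,  1.    ]])}
{'t': 0.1, 'joint_pos': array([-1.4431,  0.3595,  1.5113, -0.0001,  1.2725, -0.1151]), 'dq': array([ 0.0015,  0.0006, -0.0019,  0.0025, -0.0002, -0.0016]), 'joint_torque': array([ -0.0025, -52.8655, -27.935 ,  -0.0002,   0.0051,  -0.    ]), 'eef_pos': array([ 0.1441, -0.5818,  0.2305]), 'orientation': array([[ 0.9707,  0.2404, -0.0003],
       [ 0.2404, -0.9707,  0.0017],
       [ 0.0001, -0.0017, -1.    ]]), 'ft_force': array([0.8797, 0.1517, 0.4713]), 'wrist_torque': array([-0.025 , -0.0281,  0.0479]), 'gripper_force': 0.0, 'gripper_width': 0.08543260951605468}
```
View pics/side0.png

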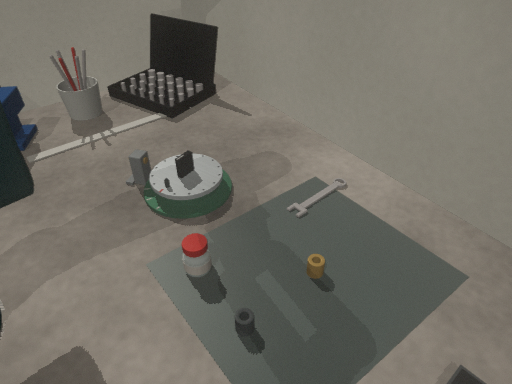

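View pics/top0.png

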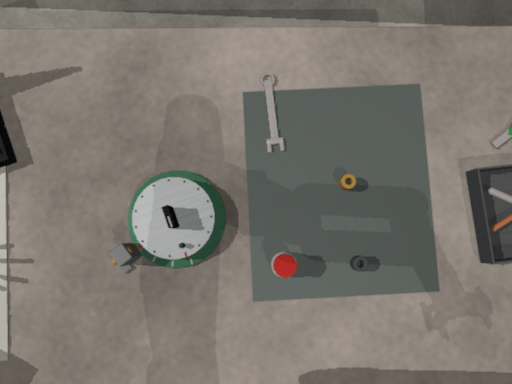

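The side view shows the brass collar at (316,266), the steel collar at (245,321), the jar at (197,255) and the fixture at about (187,182). In the top view the brass collar is at (348,182), the fixture at (177,219), the handle at (170,216), the post at (182,245) and the drill guide at (123,256).

Create h.py:
```python
import cv2, numpy as np
from cell import ctrl
np.set_printoptions(precision=4,suppress=True)
P={n:ctrl.camera_params(n) for n in("side","top")}
def ray(n,uv):
    p=P[n]; T=p["world_from_camera"]
    d=T[:3,:3]@np.array([(uv[0]-p["cx"])/p["fx"],(uv[1]-p["cy"])/p["fy"],1]); return T[:3,3],d/np.linalg.norm(d)
def onz(n,uv,z):
    o,d=ray(n,uv); return o+d*(z-o[2])/d[2]
def tri(a,b):
    (o1,d1),(o2,d2)=ray("side",a),ray("top",b)
    s=np.linalg.lstsq(np.c_[d1,-d2],o2-o1,rcond=None)[0]
    p,q=o1+s[0]*d1,o2+s[1]*d2; return (p+q)/2,np.linalg.norm(p-q)
def blobs(mask,amin=4):
    n,l,s,c=cv2.connectedComponentsWithStats(mask.astype(np.uint8)); return [(c[i],s[i]) for i in range(1,n) if s[i][4]>=amin]
```

Run:
```python
from h import *
s=cv2.imread("pics/side0.png");t=cv2.imread("pics/top0.png")
z=lambda im,x,y,w,h,k:cv2.resize(im[y:y+h,x:x+w],None,fx=k,fy=k,interpolation=cv2.INTER_CUBIC)
a=np.hstack([z(s,128,145,110,70,4)[:280,:440],z(t,125,165,100,110,3)[:280,:300]])
b=np.hstack([z(s,295,245,44,44,6),z(t,326,160,44,44,6)]);b=cv2.copyMakeBorder(b,0,0,0,a.shape[1]-b.shape[1],0)
cv2.imwrite("pics/c1.png",np.vstack([a,b]))
for n,im in(("side",s),("top",t)):
    H=cv2.cvtColor(im,cv2.COLOR_BGR2HSV)
    m=(H[...,0]>10)&(H[...,0]<30)&(H[...,1]>130)
    print(n,"brass",blobs(m,15))
    g=(H[...,0]>60)&(H[...,0]<90)&(H[...,1]>100); print("green",blobs(g,100))
    m=(H[...,2]<60)
    x0,y0,x1,y1=(150,148,225,198) if n=="side" else (135,180,214,258)
    print("dark",[(c+[x0,y0],q) for c,q in blobs(m[y0:y1,x0:x1],4)])
```

```text
side brass [(array([315.9103, 263.8526]), array([308, 254,  16,  24, 156], dtype=int32))]
green []
dark [(array([184.4812, 164.3531]), array([ 26,   3,  18,  27, 320], dtype=int32)), (array([166.7222, 183.6111]), array([15, 32,  4,  7, 18], dtype=int32))]
top brass [(array([347.0769, 181.7308]), array([339, 174,  17,  16, 182], dtype=int32)), (array([500.0606, 224.4545]), array([494, 220,  13,  10,  33], dtype=int32)), (array([129.5, 249. ]), array([127, 246,   6,   7,  18], dtype=int32))]
green [(array([193.6762, 215.7877]), array([ 129,  171,   96,   96, 1399], dtype=int32))]
dark [(array([170.6557, 215.6448]), array([ 28,  26,  16,  22, 183], dtype=int32)), (array([182.6364, 245.    ]), array([46, 64,  4,  3, 11], dtype=int32)), (array([137.0588, 252.7843]), array([ 0, 66,  7, 12, 51], dtype=int32))]
```

View pics/c1.png

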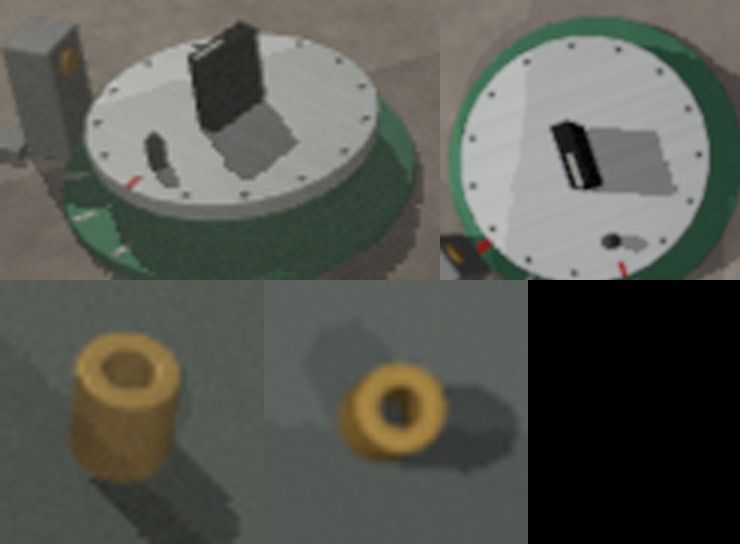

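The crop shows the post at side pixel (167,178–188) and top pixel (182,245). The handle's top has its white line towards the post, and the collar's ring top is at about side (316,260) and top (349,181).

Run:
```python
from h import *
I={n:cv2.imread(f"pics/{n}0.png") for n in("side","top")}
R={}
for n,im in I.items():
    k=8; H=cv2.cvtColor(im,cv2.COLOR_BGR2HSV)
    x0,y0=(300,246) if n=="side" else (332,166)
    c=cv2.resize(cv2.cvtColor(im[y0:y0+36,x0:x0+34],cv2.COLOR_BGR2HSV),None,fx=k,fy=k,interpolation=cv2.INTER_CUBIC)
    m0=((c[...,0]>8)&(c[...,0]<32)&(c[...,1]>120)); v=c[...,2][m0]
    th=cv2.threshold(v.astype(np.uint8),0,255,cv2.THRESH_OTSU)[0]
    m=(m0&(c[...,2]>th)).astype(np.uint8)
    cs=max(cv2.findContours(m,0,2)[0],key=cv2.contourArea)
    e=cv2.fitEllipse(cv2.convexHull(cs)); ctr=(np.array(e[0])+.5)/k-.5+[x0,y0]
    print(n,"ring",th,ctr,np.array(e[1])/k); R[n]=ctr
    # plate
    x0,y0,w,h=(140,150,90,60) if n=="side" else (128,172,92,92); k=4
    c=cv2.resize(cv2.cvtColor(im[y0:y0+h,x0:x0+w],cv2.COLOR_BGR2HSV),None,fx=k,fy=k,interpolation=cv2.INTER_CUBIC)
    m=((c[...,1]<35)&(c[...,2]>(150 if n=="side" else 105))).astype(np.uint8)
    m=cv2.morphologyEx(m,cv2.MORPH_OPEN,np.ones((9,9)))
    cs=max(cv2.findContours(m,0,2)[0],key=cv2.contourArea); e=cv2.fitEllipse(cv2.convexHull(cs))
    ctr=(np.array(e[0])+.5)/k-.5+[x0,y0]; print("plate",ctr,np.array(e[1])/k,e[2]); R[n+"p"]=ctr
    o=cv2.resize(im[y0:y0+h,x0:x0+w],None,fx=k,fy=k); cv2.ellipse(o,e,(0,0,255),1); R[n+"im"]=cv2.resize(o,(380,360))
cv2.imwrite("pics/c2.png",np.hstack([R["sideim"],R["topim"]]))
print("collar top",tri(R["side"],R["top"]),onz("side",R["side"],.036),onz("top",R["top"],.036))
print("plate",tri(R["sidep"],R["topp"]),onz("side",R["sidep"],.048),onz("top",R["topp"],.048))
print("post tip",tri((166.7,178.7),(181.8,245.3)),onz("top",(181.8,245.3),.068),onz("side",(166.7,178.7),.070),"foot side",onz("side",(167.3,187.3),.048))
# handle top white line: top view
im=I["top"][180:258,140:214]; 
for n,(x0,y0,x1,y1) in {"top":(160,202,184,232),"side":(170,148,200,182)}.items():
    H=cv2.cvtColor(I[n],cv2.COLOR_BGR2HSV)[...,2][y0:y1,x0:x1]
    cs=max(cv2.findContours((H<70).astype(np.uint8),0,2)[0],key=cv2.contourArea); r=cv2.minAreaRect(cs); print(n,"handle",np.array(r[0])+[x0,y0],r[1:])
```

```text
side ring 118.0 [315.9083 259.8818] [12.3943 16.6514]
plate [177.411 175.271] [39.5039 55.7651] 82.09584045410156
top ring 126.0 [348.0112 180.8311] [14.2884 14.9059]
plate [172.8262 217.7647] [82.0288 83.9332] 48.00745391845703
collar top (array([ 0.614 , -0.2551,  0.0357]), np.float64(0.0002015057048283793)) [ 0.6137 -0.2552  0.036 ] [ 0.614  -0.2551  0.036 ]
plate (array([0.5312, 0.114 , 0.0454]), np.float64(0.018891383244456213)) [0.5213 0.1145 0.048 ] [0.5398 0.1098 0.048 ]
post tip (array([0.4844, 0.0869, 0.0711]), np.float64(0.0009253781020859503)) [0.4839 0.0876 0.068 ] [0.4853 0.0881 0.07  ] foot side [0.4826 0.087  0.048 ]
top handle [170.4253 216.4909] ((23.54354476928711, 10.291892051696777), 70.34617614746094)
side handle [184.3378 164.027 ] ((24.824247360229492, 17.09749412536621), 80.53767395019531)
```

View pics/c2.png

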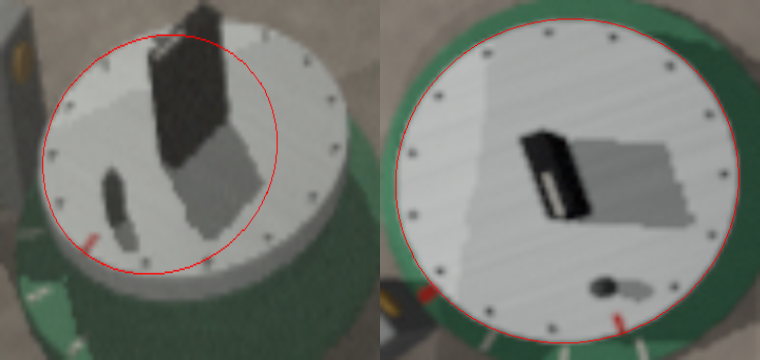

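The ellipse fits the plate well in the top view, centred at top pixel (172.8,217.8). The side fit is bad, cut off at the right edge, so I won't use it. The collar is at (0.614,-0.255), top 35.7 mm. The post is at about (0.4845,0.0878), tip 71 mm, and the plate axis at (0.540,0.110), which puts the bar yaw at about 0.38.

Add to h.py:
```python
def delta(xyz,yaw=None):
    o=ctrl.get_obs(); R=o["orientation"]; d=R.T@(np.array(xyz)-o["eef_pos"]); y=np.arctan2(R[1,0],R[0,0])
    print("d",d,"yaw",round(y,4),"rz",None if yaw is None else round(y-yaw,4),"t",o["t"],"j6",o["joint_pos"][5])
```

```bash
python3 -c "
from h import *
delta((.614,-.2551,.10),.379)"
```

```text
d [ 0.5346 -0.2039  0.1309] yaw 0.2428 rz -0.1362 t 0.1 j6 -0.1151198704611146
```

Units first: shifts go in units of 50 mm and turns go in units of 0.1 rad. So 0.535 m is 10.7, 0.27 m is 5.4, -0.136 rad is -1.36.

Call:
run_rows:
  segments: [5.4, -2, 0.6, 0, 0, -0.7, 0.06, 5.4, -2, 0.6, 0, 0, -0.7, 0.06, 5.4, -2, 0.6, 0, 0, -0.7, 0.06, 5.4, -2, 0.6, 0, 0, -0.7, 0.06, 10.7, -4.08, 2.62, 0, 0, -1.36, 0.06, 10.7, -4.08, 2.62, 0, 0, -1.36, 0.06, 10.7, -4.08, 2.62, 0, 0, -1.36, 0.06, 10.7, -4.08, 2.62, 0, 0, -1.36, 0.06, 10.7, -4.08, 2.62, 0, 0, -1.36, 0.06, 10.7, -4.08, 2.62, 0, 0, -1.36, 0.06, 10.7, -4.08, 2.62, 0, 0, -1.36, 0.06, 10.7, -4.08, 2.62, 0, 0, -1.36, 0.06, 10.7, -4.08, 2.62, 0, 0, -1.36, 0.06]
  clamp_n: 50

```text
t: 1.72
eef_pos: [0.6136, -0.2571, 0.101]
orientation: [[0.93, 0.368, 0.0], [0.368, -0.93, -0.0], [-0.0, 0.001, -1.0]]
ft_force: [-0.1, -0.5, -0.0]
gripper_width: 0.06
gripper_force: 0.0
```

```bash
python3 -c "
from h import *
delta((.614,-.2551,.005),.379)"
```

```text
d [ 0.0011 -0.0017  0.096 ] yaw 0.3771 rz -0.0019 t 1.725 j6 0.6935081255307308
```

Scaled: 0.096 m is 1.92, 0.075 m is 1.5.

Call:
run_rows:
  segments: [0.02, -0.02, 0.8, 0, 0, 0, 0.06, 0.02, -0.02, 1.5, 0, 0, 0, 0.06, 0.02, -0.02, 1.92, 0, 0, 0, 0.06, 0.02, -0.02, 1.92, 0, 0, 0, 0.06, 0.02, -0.02, 1.92, 0, 0, 0, 0.06]
  clamp_n: 50

```text
t: 2.35
eef_pos: [0.6158, -0.2552, 0.0055]
orientation: [[0.929, 0.369, 0.002], [0.369, -0.929, -0.001], [0.001, 0.001, -1.0]]
ft_force: [0.5, 0.3, 0.1]
gripper_width: 0.06
gripper_force: 0.0
```

```bash
python3 -c "
from h import *
delta((.614,-.2551,.005),.379)"
```

```text
d [-0.0017 -0.0008  0.0005] yaw 0.3784 rz -0.0006 t 2.35 j6 0.6959302039232143
```

Positioned; close.

Scaled: -0.001 m is -0.02.

Call:
run_rows:
  segments: [-0.02, 0, 0, 0, 0, 0, 0.06, -0.02, 0, 0, 0, 0, 0, 0.03, -0.02, 0, 0, 0, 0, 0, 0.03, -0.02, 0, 0, 0, 0, 0, 0.03, -0.02, 0, 0, 0, 0, 0, 0.02, -0.02, 0, 0, 0, 0, 0, 0.02, -0.02, 0, 0, 0, 0, 0, 0.02]
  clamp_n: 50

```text
t: 3.22
eef_pos: [0.6145, -0.2549, 0.0054]
orientation: [[0.929, 0.37, 0.001], [0.37, -0.929, -0.0], [0.001, 0.001, -1.0]]
ft_force: [-1.9, 0.9, 5.2]
gripper_width: 0.0313
gripper_force: 49.1
```

```bash
python3 -c "
from h import *
delta((.4845,.0878,.14),.379)"
```

```text
d [ 0.0061 -0.3664 -0.1349] yaw 0.3789 rz -0.0001 t 3.225 j6 0.6948639858585847
```

Call:
run_rows:
  segments: [0, 0, -1, 0, 0, 0, 0.02, 0, 0, -2, 0, 0, 0, 0.02, 0, -0.4, -2.7, 0, 0, 0, 0.02, 0, -1.2, -2.7, 0, 0, 0, 0.02, 0.02, -2.2, -2.7, 0, 0, 0, 0.02, 0.04, -3.4, -2.7, 0, 0, 0, 0.02, 0.06, -4.6, -2.7, 0, 0, 0, 0.02, 0.08, -5.8, -2.7, 0, 0, 0, 0.02, 0.1, -6.7, -2.7, 0, 0, 0, 0.02, 0.12, -7.2, -2.7, 0, 0, 0, 0.02, 0.12, -7.32, -2.7, 0, 0, 0, 0.02, 0.12, -7.32, -2.7, 0, 0, 0, 0.02, 0.12, -7.32, -2.7, 0, 0, 0, 0.02, 0.12, -7.32, -2.7, 0, 0, 0, 0.02]

```text
t: 4.97
eef_pos: [0.4848, 0.0866, 0.1393]
orientation: [[0.93, 0.369, 0.0], [0.369, -0.93, -0.0], [0.0, 0.0, -1.0]]
ft_force: [0.8, 0.5, -1.7]
gripper_width: 0.0314
gripper_force: 50.3
```

Run:
```python
from h import *
delta((.4845,.0878,.08),.379)
s=ctrl.capture("side");t=ctrl.capture("top");cv2.imwrite("pics/side1.png",s);cv2.imwrite("pics/top1.png",t)
z=lambda im,x,y,w,h,k:cv2.resize(im[y:y+h,x:x+w],None,fx=k,fy=k,interpolation=cv2.INTER_CUBIC)
cv2.imwrite("pics/c3.png",np.hstack([z(s,120,110,100,100,4),z(t,130,190,100,100,4)]))
```

```text
d [ 0.0001 -0.0012  0.0593] yaw 0.3775 rz -0.0015 t 4.975 j6 1.229830312282476
```

View pics/c3.png

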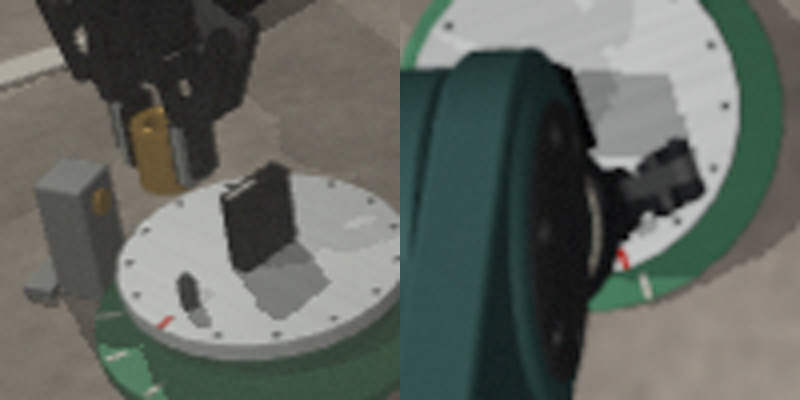

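The side crop shows the collar upright in the fingers at side pixel (160,148), above the post at (167,181). The top view is blocked by the arm, so I'll lower the collar to just above the tip and check with the side camera.

Scaled: 0.051 m is 1.02, 0.03 m is 0.6, -0.001 rad is -0.01.

Call:
run_rows:
  segments: [0, -0.02, 0.6, 0, 0, -0.01, 0.02, 0, -0.02, 1.02, 0, 0, -0.01, 0.02, 0, -0.02, 1.02, 0, 0, -0.01, 0.02, 0, -0.02, 1.02, 0, 0, -0.01, 0.02, 0, -0.02, 1.02, 0, 0, -0.01, 0.02]

```text
t: 5.7
eef_pos: [0.4849, 0.0884, 0.0893]
orientation: [[0.929, 0.371, 0.002], [0.371, -0.929, 0.0], [0.002, 0.001, -1.0]]
ft_force: [0.3, -0.3, -1.4]
gripper_width: 0.0316
gripper_force: 50.3
```

Run:
```python
from h import *
o=ctrl.get_obs();delta((.4845,.0878,.08),.379); e=o["eef_pos"]; p=P["side"];T=np.linalg.inv(p["world_from_camera"])
def proj(X):
    c=(T[:3,:3]@np.atleast_2d(X).T).T+T[:3,3]; return c[:,:2]/c[:,2:]*p["fx"]+[p["cx"],p["cy"]]
s=ctrl.capture("side");cv2.imwrite("pics/side2.png",s)
H=cv2.cvtColor(s,cv2.COLOR_BGR2HSV);m=(H[...,0]>8)&(H[...,0]<32)&(H[...,1]>120);m[:,:145]=0;m[:,200:]=0;m[:130]=0;m[200:]=0
print("brass",blobs(m,20))
for r in range(150,186,3):
    x=np.flatnonzero(m[r]); print(r,x.min() if len(x) else 0,x.max() if len(x) else 0,end="; ")
a=np.linspace(0,6.283,90)
c=lambda z:proj(np.c_[e[0]+.016*np.cos(a),e[1]+.016*np.sin(a),0*a+z])
for z in(e[2]-.0054,e[2]+.0306): q=c(z); print("pred",z,q.min(0),q.max(0))
print("axis",proj([e[0],e[1],e[2]-.0054]),"post top pred .4845,.0878",proj([[.4845,.0878,.070],[.4845,.0878,.048]]))
cv2.imwrite("pics/c4.png",cv2.resize(s[130:205,135:215],None,fx=7,fy=7,interpolation=cv2.INTER_CUBIC))
```

```text
d [-0.0006  0.0004  0.0093] yaw 0.3797 rz 0.0007 t 5.7 j6 1.2309878784210802
brass [(array([161.2816, 165.7573]), array([157, 157,   9,  20, 103], dtype=int32))]
150 0 0; 153 0 0; 156 0 0; 159 146 163; 162 157 164; 165 157 163; 168 160 165; 171 159 164; 174 160 163; 177 0 0; 180 0 0; 183 0 0; pred 0.08386579766648593 [158.0319 169.3034] [172.9924 178.009 ]
pred 0.11986579766648593 [155.217 155.599] [170.6093 164.1221]
axis [[165.5314 173.5906]] post top pred .4845,.0878 [[166.439  178.9002]
 [167.9294 186.8057]]
```

View pics/c4.png

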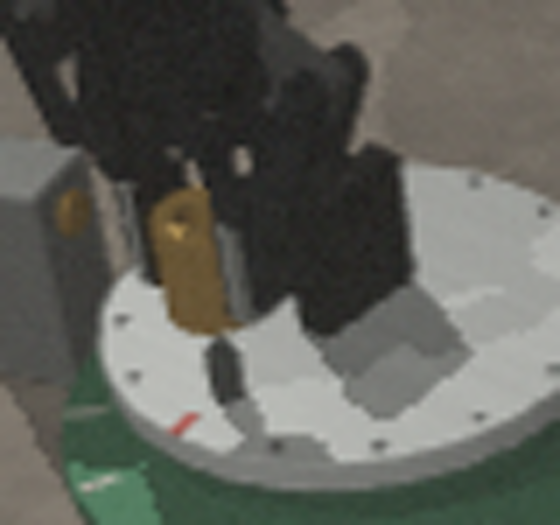

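The crop shows the collar's lower rim at about (163,177), directly above the post tip at (166,178). The collar looks about 1 mm to the image right of the post, so I'll shift it slightly and lower while watching the force.

Scaled: 0.022 m is 0.44, 0.018 m is 0.36.

Call:
run_rows:
  segments: [-0.02, 0, 0.2, 0, 0, 0, 0.02, -0.02, 0, 0.28, 0, 0, 0, 0.02, -0.02, 0, 0.36, 0, 0, 0, 0.02, -0.02, 0, 0.44, 0, 0, 0, 0.02, -0.02, 0, 0.44, 0, 0, 0, 0.02]

```text
t: 6.38
eef_pos: [0.4836, 0.0882, 0.0661]
orientation: [[0.929, 0.371, 0.001], [0.371, -0.929, 0.0], [0.001, -0.0, -1.0]]
ft_force: [1.6, 2.1, -3.5]
gripper_width: 0.0311
gripper_force: 50.3
```

```bash
python3 -c "
from h import *
delta((.4841,.0884,.0535),.379);print(ctrl.get_obs()['wrist_torque'])"
```

```text
d [0.0006 0.     0.0126] yaw 0.3797 rz 0.0007 t 6.375 j6 1.2302931114605704
[ 0.3038 -0.3301  0.0401]
```

Scaled: 0.012 m is 0.24, 0.011 m is 0.22.

Call:
run_rows:
  segments: [0, 0, 0.08, 0, 0, 0, 0.02, 0, 0, 0.16, 0, 0, 0, 0.02, 0, 0, 0.22, 0, 0, 0, 0.02, 0, 0, 0.24, 0, 0, 0, 0.02, 0, 0, 0.24, 0, 0, 0, 0.02]

```text
t: 7.0
eef_pos: [0.4835, 0.0881, 0.0543]
orientation: [[0.929, 0.371, 0.001], [0.371, -0.929, 0.0], [0.001, 0.0, -1.0]]
ft_force: [3.2, 2.0, -2.7]
gripper_width: 0.0312
gripper_force: 50.3
```

```bash
python3 -c "
from h import *
delta((.4841,.0884,.0535),.379);print(ctrl.get_obs()['wrist_torque'])"
```

```text
d [ 0.0007 -0.0001  0.0008] yaw 0.3797 rz 0.0007 t 7.0 j6 1.2302975786358001
[ 0.3775 -0.5659  0.013 ]
```

Call:
run_rows:
  segments: [0.02, 0, 0.02, 0, 0, 0, 0.02, 0.02, 0, 0.04, 0, 0, 0, 0.02, 0.02, 0, 0.04, 0, 0, 0, 0.02, 0.02, 0, 0.04, 0, 0, 0, 0.02]

```text
t: 7.5
eef_pos: [0.4836, 0.0882, 0.0532]
orientation: [[0.929, 0.371, -0.0], [0.371, -0.929, -0.0], [-0.001, 0.0, -1.0]]
ft_force: [-1.4, 0.3, 11.9]
gripper_width: 0.0315
gripper_force: 51.6
```

```bash
python3 -c "
from h import *
delta((.4841,.0884,.0535),.379);print(ctrl.get_obs()['wrist_torque'])"
```

```text
d [ 0.0006  0.     -0.0003] yaw 0.3802 rz 0.0012 t 7.5 j6 1.2309495207201886
[0.0509 0.266  0.006 ]
```

Contact with the plate at 12 N, so the collar is seated. Release, then rise straight up.

Call:
run_rows:
  segments: [0.02, 0, 0.02, 0, 0, 0, 0.036, 0.02, 0, 0.02, 0, 0, 0, 0.055, 0.02, 0, 0.02, 0, 0, 0, 0.055, 0.02, 0, 0.02, 0, 0, 0, 0.055]

```text
t: 8.0
eef_pos: [0.4847, 0.0888, 0.0512]
orientation: [[0.929, 0.371, -0.001], [0.371, -0.929, 0.0], [-0.001, -0.0, -1.0]]
ft_force: [0.7, -0.3, -1.0]
gripper_width: 0.0549
gripper_force: 0.0
```

Call:
run_rows:
  segments: [0.02, 0, -0.6, 0, 0, 0, 0.055, 0.02, 0, -1.4, 0, 0, 0, 0.055, 0.02, 0, -2, 0, 0, 0, 0.055, 1.2, 0, -2, 0, 0, 0, 0.055, 1.2, 0, -2, 0, 0, 0, 0.055, 1.2, 0, -2, 0, 0, 0, 0.055]

```text
t: 8.75
eef_pos: [0.5397, 0.111, 0.1507]
orientation: [[0.929, 0.371, -0.002], [0.371, -0.929, -0.0], [-0.002, -0.001, -1.0]]
ft_force: [0.1, -0.5, -0.2]
gripper_width: 0.0548
gripper_force: 0.0
```

Run:
```python
from h import *
delta((.54,.11,.08),.379)
s=ctrl.capture("side");cv2.imwrite("pics/side3.png",s);t=ctrl.capture("top");cv2.imwrite("pics/top3.png",t)
z=lambda im,x,y,w,h,k:cv2.resize(im[y:y+h,x:x+w],None,fx=k,fy=k,interpolation=cv2.INTER_CUBIC)
cv2.imwrite("pics/c5.png",np.hstack([z(s,125,120,100,100,4),z(t,130,190,100,100,4)]))
```

```text
d [0.     0.001  0.0707] yaw 0.3802 rz 0.0012 t 8.75 j6 1.2680702382190365
```

View pics/c5.png

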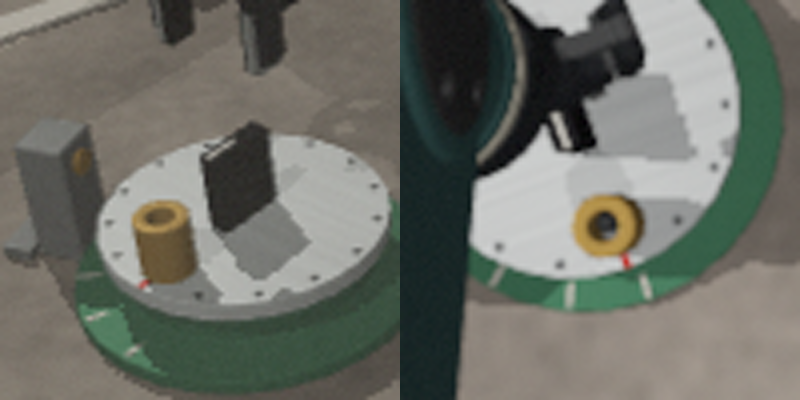

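The crop shows the collar flat over the post, at side pixel (166,180) and top pixel (182,246), with the plate still at its start stop. Next I'll measure the handle's white line in both views for height and position.

Run:
```python
from h import *
L={}
for n,(x0,y0,x1,y1) in {"top":(163,203,182,232),"side":(170,148,200,180)}.items():
    k=8;g=cv2.resize(cv2.cvtColor(cv2.imread(f"pics/{n}0.png"),cv2.COLOR_BGR2GRAY)[y0:y1,x0:x1],None,fx=k,fy=k,interpolation=cv2.INTER_CUBIC)
    dark=(g<70).astype(np.uint8)
    hull=np.zeros_like(g);cv2.fillConvexPoly(hull,cv2.convexHull(max(cv2.findContours(dark,0,2)[0],key=cv2.contourArea)),1)
    hull=cv2.erode(hull,np.ones((5,5)))
    m=((g>85)&(hull>0)).astype(np.uint8)
    cs=sorted(cv2.findContours(m,0,2)[0],key=cv2.contourArea)[-2:]
    for c in cs:
        r=cv2.boxPoints(cv2.minAreaRect(c)); rr=cv2.minAreaRect(c)
        e=sorted(r.tolist(),key=lambda q:q[1]); e=np.array([np.mean(e[:2],0),np.mean(e[2:],0)]) if n=="top" else np.array([np.mean(sorted(r.tolist())[2:],0),np.mean(sorted(r.tolist())[:2],0)])
        e=(e+.5)/k-.5+[x0,y0]; print(n,cv2.contourArea(c)/64,e.tolist(),np.array(rr[1])/k)
    L[n]=e
print("mid",tri(L["side"].mean(0),L["top"].mean(0)))
for i in 0,1: print(tri(L["side"][i],L["top"][i]),onz("top",L["top"][i],.098),onz("side",L["side"][i],.098))
a,b=[onz("top",L["top"][i],.098) for i in(0,1)];d=a-b;print("yaw",np.arctan2(d[1],d[0]),"axis offset perp",)
u=d/np.linalg.norm(d);nrm=np.array([-u[1],u[0]]);print("perp of (.54,.11):",nrm@(np.array([.54,.11])-b[:2]))
```

```text
top 0.0 [[163.1875, 211.8125], [163.1875, 211.8125]] [0. 0.]
top 25.46875 [[167.52501583099365, 215.61393642425537], [171.534592628479, 227.19715881347656]] [12.2576  2.4851]
side 0.109375 [[191.6687526702881, 154.18124961853027], [191.44125175476074, 154.21374988555908]] [1.5026 0.2298]
side 11.40625 [[183.05288314819336, 154.4855763912201], [176.07211303710938, 159.1394214630127]] [1.8028 8.3898]
mid (array([0.5302, 0.106 , 0.1001]), np.float64(0.00029390375191469493))
(array([0.5412, 0.1102, 0.0999]), np.float64(0.0007357687911809767)) [0.5416 0.1104 0.098 ] [0.542 0.113 0.098]
(array([0.5193, 0.1019, 0.1005]), np.float64(0.0002645912183048605)) [0.5192 0.1024 0.098 ] [0.5208 0.1054 0.098 ]
yaw 0.3406136134180016 axis offset perp
perp of (.54,.11): 0.00017630489733922242
```

Call:
run_rows:
  segments: [0, 0.02, 0.9, 0, 0, 0.1, 0.05, 0, 0.02, 1.5, 0, 0, 0.1, 0.05, 0, 0.02, 1.8, 0, 0, 0.1, 0.05, 0, 0.02, 1.8, 0, 0, 0.1, 0.05, 0, 0.02, 1.8, 0, 0, 0.1, 0.02, 0, 0.02, 1.8, 0, 0, 0.1, 0.005, 0, 0.02, 1.8, 0, 0, 0.1, 0.005, 0, 0.02, 1.8, 0, 0, 0.1, 0.005, 0, 0.02, 1.8, 0, 0, 0.1, 0.005]
  clamp_n: 60

```text
t: 9.98
eef_pos: [0.5412, 0.112, 0.0627]
orientation: [[0.933, 0.361, 0.001], [0.361, -0.933, 0.003], [0.002, -0.002, -1.0]]
ft_force: [-2.1, 8.0, 5.0]
gripper_width: 0.0129
gripper_force: 60.4
```

```bash
python3 -c "
from h import *
delta((.54,.11,.06),.379);print(ctrl.get_obs()['wrist_torque'])"
```

```text
d [-0.0018  0.0014  0.0027] yaw 0.369 rz -0.01 t 9.975 j6 1.2765771983459633
[ 1.0842  0.3345 -0.09  ]
```

Scaled: -0.002 m is -0.04, 0.43 rad is 4.3.

Call:
run_rows:
  segments: [0, -0.04, 0, 0, 0, 0, 0.005, 0, -0.04, 0, 0, 0, 1, 0.005, 0, -0.04, 0, 0, 0, 2, 0.005, 0, -0.04, 0, 0, 0, 3, 0.005, 0, -0.04, 0, 0, 0, 3.8, 0.005, 0, -0.04, 0, 0, 0, 4.3, 0.005, 0, -0.04, 0, 0, 0, 4.3, 0.005, 0, -0.04, 0, 0, 0, 4.3, 0.005, 0, -0.04, 0, 0, 0, 4.3, 0.005, 0, -0.04, 0, 0, 0, 4.3, 0.005, 0, -0.04, 0, 0, 0, 4.3, 0.005]

```text
t: 11.35
eef_pos: [0.5412, 0.1117, 0.0627]
orientation: [[0.998, -0.06, 0.002], [-0.06, -0.998, -0.0], [0.002, 0.0, -1.0]]
ft_force: [-1.1, -1.5, 6.9]
gripper_width: 0.0133
gripper_force: 60.7
```

```bash
python3 -c "
from h import *
delta((.54,.11,.06),.379);print(ctrl.get_obs()['wrist_torque'])"
```

```text
d [-0.0011  0.0018  0.0027] yaw -0.0601 rz -0.4391 t 11.35 j6 1.7101214662182744
[-0.058   0.2324 -0.0785]
```

Turned by 0.429 rad, and the wrist torque is near zero, so the plate rests in the first stop. On to the second, then check the collar with the camera.

Create chk.py:
```python
from h import *
delta((.54,.11,.06),.379);print(ctrl.get_obs()['wrist_torque'])
s=ctrl.capture("side");t=ctrl.capture("top");cv2.imwrite("pics/sn.png",s)
for n,im in(("side",s),("top",t)):
    H=cv2.cvtColor(im,cv2.COLOR_BGR2HSV);m=(H[...,0]>8)&(H[...,0]<32)&(H[...,1]>120)
    for c,q in blobs(m,25):
        p=onz(n,c,.066 if n=="side" else .08); r=p[:2]-[.540,.1115]
        if np.linalg.norm(r)<.085: print(n,c,q,p,"r",np.linalg.norm(r),"plate",(np.arctan2(-.0231,-.0562)-np.arctan2(r[1],r[0]))%6.283)
```

```text
(no output)
```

Call:
run_rows:
  segments: [0, 0, 0, 0, 0, 1, 0.005, 0, 0, 0, 0, 0, 2, 0.005, 0, 0, 0, 0, 0, 3, 0.005, 0, 0, 0, 0, 0, 3.7, 0.005, 0, 0, 0, 0, 0, 4.15, 0.005, 0, 0, 0, 0, 0, 4.15, 0.005, 0, 0, 0, 0, 0, 4.15, 0.005, 0, 0, 0, 0, 0, 4.15, 0.005, 0, 0, 0, 0, 0, 4.15, 0.005, 0, 0, 0, 0, 0, 4.15, 0.005]

```text
t: 12.6
eef_pos: [0.5411, 0.1115, 0.0627]
orientation: [[0.889, -0.457, 0.002], [-0.457, -0.889, -0.001], [0.002, -0.0, -1.0]]
ft_force: [-2.3, -2.8, 7.7]
gripper_width: 0.0138
gripper_force: 60.7
```

```bash
python3 chk.py
```

```text
d [-0.0003  0.0018  0.0027] yaw -0.475 rz -0.854 t 12.6 j6 2.1251021066617883
[-0.2597  0.2031 -0.0568]
side [155.9315 163.5205] [150 160  13   9  73] [0.4926 0.1624 0.066 ] r 0.06954071085803881 plate 1.2101761265042574
```

```bash
python3 -c "
from h import *
s=cv2.imread('pics/sn.png');cv2.imwrite('pics/c6.png',cv2.resize(s[120:220,120:240],None,fx=5,fy=5,interpolation=2))
r=onz('side',(155.9,163.5),.084)[:2]-[.54,.1115];print(r,np.linalg.norm(r))"
```

```text
[-0.0559  0.0249] 0.06123158500318647
```

View pics/c6.png

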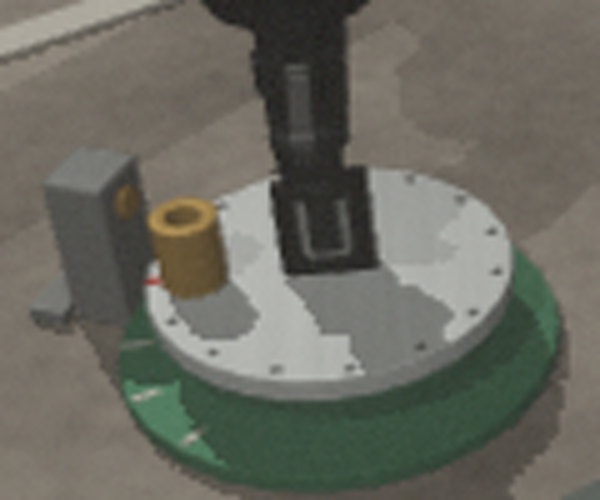

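The crop shows the collar upright on the plate, top ring at side pixel (156,163). That puts the plate at about 0.81 rad, so it's in the second stop. One more click.

Call:
run_rows:
  segments: [0, 0, 0, 0, 0, 1, 0.005, 0, 0, 0, 0, 0, 2, 0.005, 0, 0, 0, 0, 0, 3, 0.005, 0, 0, 0, 0, 0, 3.6, 0.005, 0, 0, 0, 0, 0, 4.13, 0.005, 0, 0, 0, 0, 0, 4.13, 0.005, 0, 0, 0, 0, 0, 4.13, 0.005, 0, 0, 0, 0, 0, 4.13, 0.005, 0, 0, 0, 0, 0, 4.13, 0.005, 0, 0, 0, 0, 0, 4.13, 0.005]

```text
t: 13.95
eef_pos: [0.541, 0.1112, 0.0627]
orientation: [[0.631, -0.776, 0.002], [-0.776, -0.631, -0.001], [0.002, -0.001, -1.0]]
ft_force: [-2.2, -2.0, 8.5]
gripper_width: 0.0135
gripper_force: 60.8
```

```bash
python3 chk.py; python3 -c "
from h import *
s=cv2.imread('pics/sn.png');cv2.imwrite('pics/c7.png',cv2.resize(s[120:345,120:370],None,fx=2.6,fy=2.6,interpolation=2))"
```

```text
d [0.0004 0.0015 0.0027] yaw -0.8878 rz -1.2668 t 13.95 j6 2.5380829228303186
[-0.4809  0.3477 -0.0887]
side [158.6389 157.9861] [153 154  12  10  72] [0.5075 0.1801 0.066 ] r 0.07588710417432609 plate 1.517904368914751
```

View pics/c7.png

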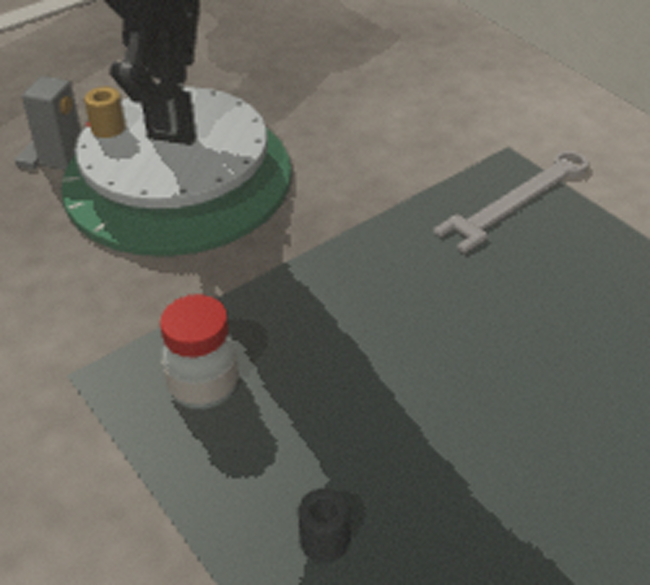

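The crop shows the collar upright at side pixel (159,158), facing the drill guide, the handle gripped, and the jar, wrench and steel collar where they were. The handle has turned 1.257 rad in total, so I'm handing in.

```bash
python3 -c "
from cell import ctrl
print(ctrl.sign_off())"
```

```text
the job is handed in; nothing more can be done
None
```

I handed the job in at about 14 s: the brass collar sits flat over the post and was let go, and the plate was clicked clockwise with a pause in each stop to the third (1.257 rad by the tool's turn); the handle is still gripped at about 60 N, the jar, wrench and steel collar look unmoved, and sign-off returned no verdict.

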